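Fold out the tablet stand's leg and set the protocol tablet on it

ROBOT

A 7-joint arm with a two-finger parallel gripper is mounted at the origin on the work surface. World frame = base frame: x ahead of the robot, y to its left, z up, the work surface at z = 0. Lengths are in m, angles in rad, forces in N, time in s.
With the tool pointing down it reaches from about 0.35 to 0.9 m from the base axis. Payload 8.1 kg.
Tool frame: the origin (TCP) lies midway between the tips of the shut fingers; the grasp point (between the pads) lies 19 mm behind it; z points along the fingers, y is the line along which they close (so a half turn about z gives the same grasp; the last joint's range is limited). The gripper opens to 92 mm and grips with 3 to 60 N. Pads are 19 mm wide; open, the fingers measure 130 mm over their backs; the gripper's body (75 mm by 190 mm) begins 47 mm behind the grasp point.
Start: joints at [-1.216, 0.434, 0.025, 1.573, -0.012, 1.134, -0.075], TCP at [0.276, 0.561, 0.204] pointing down, gripper open.
Joint ranges: [-2.62, 2.62], [-0.44, 2.09], [-1.27, 1.32], [0.08, 2.57], [-1.32, 4.46], [0.12, 2], [-2.74, 2.74]. Speed limits (rad/s): [2.22, 2.22, 3.01, 3.01, 3.14, 3.14, 3.14].

INTERFACE

Orientations are given as a unit quaternion [x, y, z, w].
In Python, from workcell import robot, vision, job gives the robot as it stands.
- The arm moves only by the tool drive_tool, never from a script. Its argument "steps" is a list of rows, each a list of 5 numbers: the closure, from 0 (fully open) to 1 (shut), then the shift along the tool's x, y, z in m, then the turn about the tool's z in degrees. A call has 1 to 10 rows; each row shifts and turns the commanded pose from where the row before left it, along the tool's axes as they then stand; what a row does not reach is not made up. A row lasts 1/12 s, in which the tool goes at most 41.7 mm and 7.16 degrees, less where a joint would pass 70% of its speed; a pose out of reach is approached as far as the arm can. A call is refused whole if a number of a shift passes 0.0417 or a number of a turn 7.16, either way. A call with a gripper value outside its range is refused whole. The fingers move at their own pace and stop on an object; "force" is the grip in N (left out, the last holds). Time passes only in rows, so rows that do not move let the fingers close. It gives the time, the measured TCP pose, the force, the opening and the grip force at its end, in the units of the state.
- robot.observe(): the state, without advancing time (a new reading comes with each control period).
- vision.grab_frame(name): name is "side" or "top" or "wrist"; returns the picture (400x640x3 uint8, red, green, blue); there is no depth.
- vision.camera_params(name): a dict with "fx", "fy", "cx", "cy" (pixels), "eye" and "attitude" of the camera in the world; the wrist camera has in their place "tool_from_camera" (4x4, takes a point from camera to tool coordinates, whose origin is the TCP and whose axes are the flange's). Camera axes: x right, y down, z forward; pixel columns grow to the right and rows downward; lengths in m; the calibration is good to about 2 mm. The wrist camera is an equidistant fisheye: a pixel r from the principal point sees the ray r / f radians off the axis. A picture is of the moment at which its call begins: read the wrist's pose just before it. camera_params takes no time and is no camera call.
- job.finish_job(): hands the job in; it is judged then, once.
The state is a dict: "time": time; "joints": joint angles; "qd": joint speeds; "joint_efforts": joint torques, N m; "position": TCP position; "tcp_rot": TCP orientation; "wrist_force": force on the tool from outside, world axes, zero at the start; "torque": the same for the moment, N m; "finger_gap": finger opening in m; "finger_force": force on a finger pad.
Only numpy, scipy, OpenCV 4.12 (cv2) and the standard library are available. Lean on these libraries where they do the work, as an engineer would, in place of code of your own. Each camera call takes 0.05 s, during which the arm holds its last target. There are 200 camera calls.

TASK

Push the orange prop leg of the black tablet stand up and over until it comes up hard against its stop, and press it home there with a steady push of about 10 N (never more than 15 N on the leg). Then take the blue tablet out of its charging dock and stand it on the ledge of the stand, between its two ends and behind the front lip, leaning back against the leg with the screen facing away from the leg, and let go. Don't drop it, and leave the other lab things where they are.

Things in the scene. Friction and masses are not known exactly. Their poses are not given: they have to be found in the camera images.
- stand: Black tablet stand, fixed. Origin at bench height; +x: the side the screen will face, z up. Base x -80 to 60, 170 wide (y), 8 mm thick. Front lip: two pieces, x 15.5 to 23.5 mm, top z 25 mm, |y| 22 to 83 mm; the leg folds through the gap. A low ridge (x -13 to -7, top z 13 mm) bounds the ledge behind. Two steel hinge lugs, |y| 19 to 29 mm, top z 32 mm.
- ledge (a point): Point on the floor of the stand's ledge, where the tablet's foot belongs: mid-width, z = 8 mm, 10 mm behind the inner face of the front lip. Axes as the stand.
- hinge (a point): Hinge axis of the prop leg, at x = -30, y = 0, z = 20 mm in the stand's frame; the axis runs along the stand's y.
- prop_leg (a joint): Angle the orange prop leg (bar 95 x 30 x 8 mm) has swung: about 0 folded flat to the stand's +x, pi/2 upright, 1.78 at its rigid stop, leaning to -x; the stop's setting tips all of these by up to 0.13 either way. Starts ajar at 0.9 to 1.25. Stiff hinge (0.13 N m): stays where left, takes 2 to 5 N to swing; below 1.1 a level push on its end binds, so lift while pushing. Feel for the stop.
- leg_tip (a point): Centre of the free end of the prop leg, 95 mm from the hinge; at the stop it is about 113 mm above the bench.
- dock: White charging dock fixed to the bench, 100 (x) x 170 (y) mm, origin at its underside centre. Upright slot along y, 13 mm wide in x, floor at z = 12 mm, grey walls to z = 42 mm.
- tablet: Rigid blue tablet, 0.2 to 0.4 kg: 10 thick (x), 140 wide (y), 170 mm tall (z). Origin: centre of its lower edge face, z up along it; screen (black with coloured bars) on +x. Starts upright in the dock's slot, screen to the dock's +x. On the stand it leans back about 0.3 to 0.55 rad from upright on the leg.
- tablet_top (a point): Centre of the tablet's top edge face, 170 mm above its origin.
- tube_rack: Bystander: blue microtube rack, 130 x 64 mm, 49 mm high with tubes; between dock and stand; origin under its centre.
- flask: Bystander: glass conical flask, 128 mm across, 200 mm tall; origin under its centre.
- tip_box: Bystander: clear pipette tip box, 110 x 75 x 67 mm; origin under its centre.
- jug: Bystander: clear jug with a handle, 120 mm across, 160 mm tall; origin under its centre.
- reagent: Bystander: white bottle with red cap, 64 mm across, 160 mm tall; origin under its centre.
- pipette: Bystander: blue and white pipette lying down, 260 mm long, 26 mm thick; origin on its underside at mid-length, along its x axis.
Not all that is in view belongs to the job. Of the things that look like the stand, the smallest one is meant.

How it is judged:
By the outcome, as a careful person would: the job done as asked, in the order asked, and still so for the second after the job is handed in, with the robot touching nothing.
It also fails if it takes over 61 s, if anything falls off the work surface, if the arm or the gripper's body presses on something with over 40 N, if the wrist force passes 120 N, or if a joint passes its speed limit or range.

## Working session

There is one attempt and no reset: what is moved stays moved. The work goes in short steps, Python scripts to look and compute and a tool call to move; the robot and the scene stay as the last step left them, time stands still between calls to the robot, and variables do not carry over. Pictures are saved under pics/ and viewed, at most 10 in all, crops included, and the job is handed in when it is done.

Besides the shell and the picture viewer there is one more tool, called after "Request:" by a JSON object that holds its "fn" and its "kwargs". drive_tool: Moves the arm, as the interface text tells. Its arguments: {"type":"object","properties":{"steps":{"type":"array"},"force":{"type":"number"}},"required":["steps"]}

```bash
mkdir -p pics; cat > h.py <<'E'
import numpy as np,cv2
from scipy.spatial.transform import Rotation as R
from workcell import robot,vision,job
def grab(n,f=None):
    im=np.array(vision.grab_frame(n))
    if f: cv2.imwrite('pics/'+f,im[:,:,::-1])
    return im
def ray(n,u,v):
    p=vision.camera_params(n); d=np.array([(u-p['cx'])/p['fx'],(v-p['cy'])/p['fy'],1.])
    A=np.array(p['attitude']); A=A if A.shape==(3,3) else R.from_quat(A).as_matrix()
    return np.array(p['eye']),A@d
def plane(n,u,v,z):
    e,d=ray(n,u,v); return e+d*(z-e[2])/d[2]
def tri(a,b):
    (e,d),(f,g)=ray(*a),ray(*b)
    s=np.linalg.lstsq(np.c_[d,-g],f-e,rcond=None)[0]
    p,q=e+s[0]*d,f+s[1]*g
    return (p+q)/2,np.linalg.norm(p-q)
E
python3 - <<'E'
from h import *
print(robot.observe())
for n in('side','top','wrist'): print(n,vision.camera_params(n))
a=grab('side','side0.png');b=grab('top','top0.png')
E
```

```text
{'time': 0.0, 'joints': array([-1.21557996,  0.4352302 ,  0.02497908,  1.57408911, -0.01159963,
        1.13398506, -0.07509329]), 'qd': array([-3.76241604e-04,  2.41936798e-05,  1.85323026e-03, -1.69181853e-03,
       -1.95301042e-04, -4.09040393e-04, -8.82072692e-04]), 'joint_efforts': array([ 1.07651871e-03, -6.67858171e+01,  9.85381790e-01, -3.14450562e+01,
       -6.04390819e-02,  4.27921931e-02,  1.62728306e-04]), 'position': array([0.27606273, 0.56012506, 0.20294367]), 'tcp_rot': array([ 2.26947563e-01,  9.73906664e-01, -7.76118356e-04, -1.06180021e-04]), 'wrist_force': array([-0.32679744,  0.66710998, -0.1228508 ]), 'torque': array([-0.02331814, -0.00600928,  0.00477031]), 'finger_force': 0.0, 'finger_gap': 0.09197880368296883}
side {'fx': 450.29481112634, 'fy': 450.29481112634, 'cx': 319.3074480305132, 'cy': 203.07355281366637, 'eye': array([ 0.10276313, -0.92860635,  1.26054162]), 'attitude': array([ 0.91908402, -0.17076582,  0.07197154, -0.34776959])}
top {'fx': 362.28438271484407, 'fy': 362.28438271484407, 'cx': 320.86967630472304, 'cy': 199.0917707455607, 'eye': array([0.30540242, 0.01202773, 1.43384624]), 'attitude': array([ 0.71129027, -0.69984953,  0.05157774, -0.040206  ])}
wrist {'fx': 309.70691628693146, 'fy': 309.70691628693146, 'cx': 316.1907790092831, 'cy': 195.10676188928292, 'tool_from_camera': array([[ 4.62943750e-04, -9.58582415e-01, -2.84814923e-01,
         7.77311698e-02],
       [ 9.99999716e-01,  2.74510591e-04,  7.01517294e-04,
         5.87000459e-04],
       [-5.94277429e-04, -2.84815167e-01,  9.58582270e-01,
        -1.80606922e-01],
       [ 0.00000000e+00,  0.00000000e+00,  0.00000000e+00,
         1.00000000e+00]])}
```

View pics/side0.png

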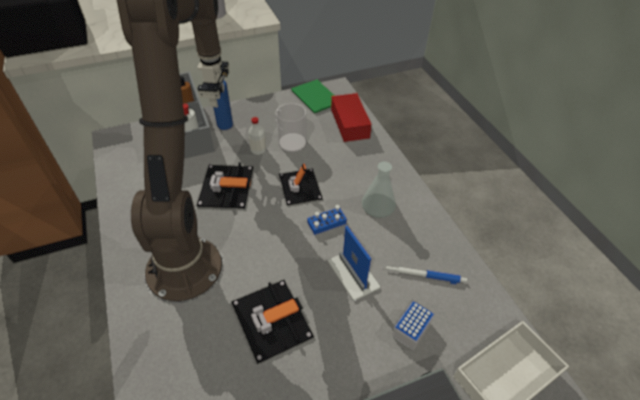

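View pics/top0.png

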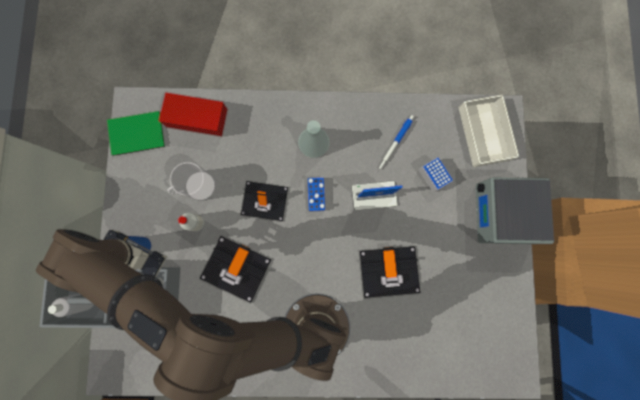

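The side view shows the arm at left and three black stands, at (225,187), (300,186) and (272,320). The tablet in its white dock is at (357,262), with the tube rack at (326,220). In the top view the three look-alikes are at (264,201), (236,266) and (389,271). The one at (264,201) is the smallest and its leg is ajar, so that is my choice. The dock is at (376,193). I'll check this in a close crop and measure.

```bash
python3 - <<'E'
from h import *
a=cv2.imread('pics/side0.png');b=cv2.imread('pics/top0.png')
f=lambda c:cv2.resize(c,(400,300),interpolation=cv2.INTER_CUBIC)
m=np.vstack([np.hstack([f(b[178:226,232:296]),f(b[166:220,340:412])]),np.hstack([f(a[156:216,266:346]),f(a[222:306,310:422])])])
cv2.imwrite('pics/crop0.png',m)
for nm,im in(('top',b),('side',a)):
    h=cv2.cvtColor(im,cv2.COLOR_BGR2HSV)
    for lab,lo,hi in(('orange',(5,150,100),(18,255,255)),('blue',(100,130,50),(125,255,255)),('black',(0,0,0),(180,255,45)),('white',(0,0,150),(180,60,255))):
        k=cv2.inRange(h,lo,hi); cs,_=cv2.findContours(k,0,2)
        for c in cs:
            if 60<cv2.contourArea(c)<6000:
                r=cv2.minAreaRect(c); x,y=r[0]
                if (nm=='top' and 235<x<420 and 165<y<225) or (nm=='side' and 270<x<400 and 150<y<310):
                    p=[plane(nm,*q,0.008 if lab=='black' else .012).round(3)[:2].tolist() for q in cv2.boxPoints(r)]
                    print(nm,lab,cv2.contourArea(c),np.round(r[0],1),cv2.boxPoints(r).round(1).tolist(),p)
E
```

```text
top orange 90.5 [261.5 197.5] [[257.0, 191.0], [266.0, 191.0], [266.0, 204.0], [257.0, 204.0]] [[0.519, 0.244], [0.52, 0.208], [0.468, 0.206], [0.467, 0.242]]
top blue 186.0 [380.  190.9] [[358.3999938964844, 189.8000030517578], [400.8999938964844, 185.39999389648438], [401.6000061035156, 191.89999389648438], [359.0, 196.3000030517578]] [[0.531, -0.158], [0.552, -0.328], [0.526, -0.331], [0.505, -0.161]]
top blue 344.5 [315.9 194. ] [[307.29998779296875, 178.3000030517578], [322.8999938964844, 177.5], [324.6000061035156, 209.6999969482422], [309.0, 210.5]] [[0.574, 0.046], [0.578, -0.016], [0.45, -0.025], [0.445, 0.037]]
top black 1206.0 [263.9 200.7] [[241.1999969482422, 213.8000030517578], [246.39999389648438, 181.3000030517578], [286.6000061035156, 187.6999969482422], [281.3999938964844, 220.1999969482422]] [[0.428, 0.303], [0.558, 0.288], [0.535, 0.127], [0.406, 0.144]]
top white 585.5 [374.2 194.9] [[351.20001220703125, 184.3000030517578], [394.3999938964844, 179.6999969482422], [397.20001220703125, 205.60000610351562], [353.8999938964844, 210.1999969482422]] [[0.553, -0.129], [
[... 453 characters left out ...]
8]] [[0.453, 0.043], [0.59, 0.052], [0.579, -0.023], [0.446, -0.03]]
side black 684.5 [299.8 186.6] [[279.3999938964844, 174.5], [314.79998779296875, 168.3000030517578], [320.20001220703125, 198.60000610351562], [284.70001220703125, 204.89999389648438]] [[0.431, 0.296], [0.574, 0.28], [0.534, 0.121], [0.4, 0.138]]
side white 536.0 [354.9 272.3] [[330.0, 258.0], [357.6000061035156, 243.6999969482422], [379.8999938964844, 286.5], [352.29998779296875, 300.8999938964844]] [[0.466, -0.144], [0.577, -0.123], [0.573, -0.302], [0.47, -0.318]]
side white 77.0 [384.5 166. ] [[378.0, 162.0], [391.0, 162.0], [391.0, 170.0], [378.0, 170.0]] [[0.825, 0.221], [0.874, 0.202], [0.853, 0.161], [0.804, 0.179]]
```

View pics/crop0.png

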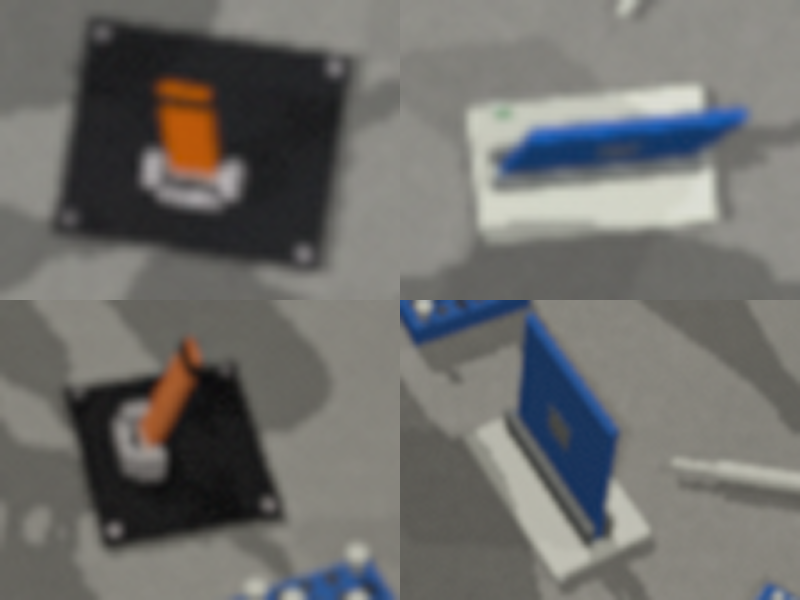

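The crop confirms the choice. The smallest stand is square-on with a single ajar leg, whose end is at top (261.6,192.7) and side (304.4,166.4). The tablet shows its blue back towards the robot, so the screen faces world +x.

```bash
cat >> h.py <<'E'
def rel(target,yaw=None):
    """tool-axis shift (current axes) to a world TCP target; turn (deg) to bring tool y to world yaw (mod 180)"""
    s=robot.observe(); M=R.from_quat(s['tcp_rot']).as_matrix()
    d=M.T@(np.array(target)-s['position']); t=None
    if yaw is not None:
        c=np.arctan2(M[1,1],M[0,1]); t=np.degrees((c-yaw+np.pi/2)%np.pi-np.pi/2)
    return d.round(4),t
E
python3 - <<'E'
from h import *
tip,e=tri(('top',261.6,192.7),('side',304.4,166.4)); print('tip',tip,e)
yaw=-.127;X=np.array([np.cos(yaw),np.sin(yaw),0]);Y=np.array([-X[1],X[0],0])
O=np.array([.493,.212,0]); d=tip-O
print('tip in stand',d@X,d@Y,d[2],'ang',np.arctan2(d[2]-.02,d@X+.03))
# lug centre from top
print('lugs',plane('top',232+192/6.25,178+178/6.25,.03))
for n,u,v in(('flask',313,126),('reagent',183,220),('jug',200,185)): print(n,plane('top',u,v,.16 if n!='flask' else .2))
print(robot.observe()['position'])
tgt=O+X*(tip-O).dot(X)+X*.07; tgt[2]=.15
print(tgt,rel(tgt,yaw))
# tablet top in two views: top corners
print('tab',tri(('top',340+525/5.556,166+135/5.556),('side',310+530/3.571-112,222+20/3.571)), tri(('top',340+745/5.556-72,166+115/5.556),('side',310+615/3.571-112,222+135/3.571)))
E
```

```text
tip [0.50238239 0.21090947 0.10407804] 0.006195569415267584
tip in stand 0.009444950541373905 0.00010662049708820738 0.10407803741517196 ang 1.1321344164568632
lugs [0.45610163 0.21640055 0.03      ]
flask [0.72619514 0.02504376 0.2       ]
reagent [0.38989045 0.4738016  0.16      ]
jug [0.51491488 0.42189146 0.16      ]
[0.27605791 0.56016534 0.20301397]
[0.57180513 0.20193759 0.15      ] (array([-0.4236, -0.1905,  0.0533]), np.float64(71.04370994848541))
tab (array([ 0.44715038, -0.32452379,  0.4062955 ]), np.float64(0.04820660110613961)) (array([ 0.52190866, -0.29401924,  0.17616612]), np.float64(0.006006765112618783))
```

Request:
{"fn": "drive_tool", "kwargs": {"steps": [[1,-0.03,-0.0135,0,0],[1,-0.03,-0.0135,0,0],[1,-0.03,-0.0135,0,0],[1,-0.03,-0.0135,0,0],[1,-0.03,-0.0135,0,0],[1,-0.03,-0.0135,0,0],[1,-0.03,-0.0135,0,0],[1,-0.03,-0.0135,0,0],[1,-0.03,-0.0135,0,0],[1,-0.03,-0.0135,0,0]], "force": 20}}

```text
time: 0.93
position: [0.4863, 0.3054, 0.2035]
tcp_rot: [0.227, 0.974, -0.0, -0.0]
wrist_force: [-0.2, -0.2, -0.3]
finger_gap: 0.0298
finger_force: 0.0
```

Request:
{"fn": "drive_tool", "kwargs": {"steps": [[1,-0.03,-0.0135,0,0],[1,-0.03,-0.0135,0,0],[1,-0.03,-0.0135,0,0],[1,-0.03,-0.0135,0,0],[1,0,0,0,7.1],[1,0,0,0,7.1],[1,0,0,0,7.1],[1,0,0,0,7.1],[1,0,0,0,7.1],[1,0,0,0,7.1]]}}

```text
time: 1.77
position: [0.5691, 0.2053, 0.2033]
tcp_rot: [0.568, 0.823, -0.0, -0.0]
wrist_force: [0.2, -1.2, -0.2]
finger_gap: 0.0007
finger_force: 0.0
```

Request:
{"fn": "drive_tool", "kwargs": {"steps": [[1,0,0,0,7.1],[1,0,0,0,7.1],[1,0,0,0,7.1],[1,0,0,0,7.1],[1,0,0,0,0]]}}

```text
time: 2.18
position: [0.5691, 0.2056, 0.2033]
tcp_rot: [0.752, 0.659, -0.0, -0.0]
wrist_force: [0.5, -0.9, -1.2]
finger_gap: 0.0004
finger_force: 0.0
```

```bash
python3 - <<'E'
from h import *
s=robot.observe();print(s['time'],s['position'],s['tcp_rot'],s['wrist_force'])
grab('wrist','w1.png');print(rel([.572,.202,.085],-.127))
E
```

```text
2.1833 [0.56910399 0.20555443 0.2032929 ] [ 7.52170831e-01  6.58968024e-01 -4.24359116e-04 -6.23521134e-05] [ 0.4831051  -0.85696456 -1.16024955]
(array([-0.0031,  0.0034,  0.1183]), np.float64(0.16620887057082515))
```

View pics/w1.png

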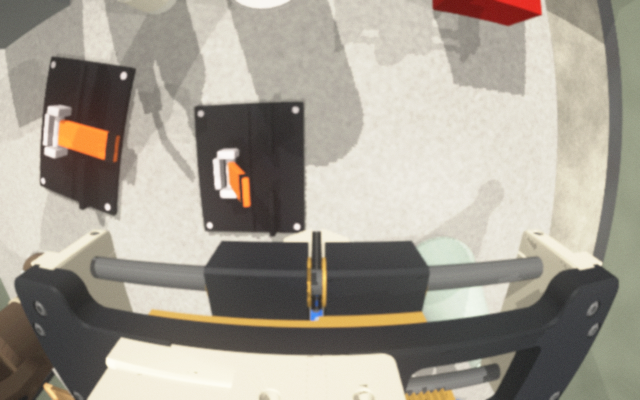

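The wrist view shows the small stand with corners at about (197,106), (303,103), (304,231) and (205,233), the lugs at (228,173) and the leg end at (247,192). The shut fingers are at (316,270). I'll refine the stand pose from these.

```bash
cat >> h.py <<'E'
def wray(u,v,s):
    p=vision.camera_params('wrist'); a,b=u-p['cx'],v-p['cy']; r=np.hypot(a,b); th=r/p['fx']
    d=np.array([a/r*np.sin(th),b/r*np.sin(th),np.cos(th)])
    T=np.array(p['tool_from_camera']);M=R.from_quat(s['tcp_rot']).as_matrix()
    return s['position']+M@T[:3,3],M@(T[:3,:3]@d)
def wplane(u,v,s,z):
    e,d=wray(u,v,s); return e+d*(z-e[2])/d[2]
E
python3 - <<'E'
from h import *
s=robot.observe()
im=cv2.imread('pics/w1.png')
k=cv2.inRange(cv2.cvtColor(im,cv2.COLOR_BGR2HSV),(0,0,0),(180,255,70))
k[:, :180]=0;k[:,320:]=0;k[236:]=0;k[:95]=0
k=cv2.morphologyEx(k,cv2.MORPH_CLOSE,np.ones((9,9)))
c=max(cv2.findContours(k,0,2)[0],key=cv2.contourArea)
q=cv2.approxPolyDP(cv2.convexHull(c),6,True)[:,0];print(q.tolist())
for a in (q,[(197,105),(304,102),(305,232),(205,235)]):
    P=np.array([wplane(*map(float,x),s,.008)[:2] for x in a]);print(P.round(4).tolist(),P.mean(0))
print('tip',wplane(247,180,s,.104),wplane(248,192,s,.10))
E
```

```text
[[301, 103], [302, 226], [273, 234], [216, 228], [196, 108]]
[[0.5605, 0.2884], [0.5407, 0.1324], [0.5006, 0.1254], [0.4231, 0.1424], [0.4283, 0.3042]] [0.49063503 0.19855718]
[[0.4303, 0.3077], [0.5642, 0.2891], [0.5434, 0.1234], [0.4041, 0.1337]] [0.48549983 0.21347152]
tip [0.50487753 0.22320543 0.104     ] [0.50262204 0.21042649 0.1       ]
```

Request:
{"fn": "drive_tool", "kwargs": {"steps": [[1,-0.002,0,0.025,0],[1,0,0,0.03,0],[1,0,0,0.03,0],[1,0,0,0.03,0],[1,0,-0.005,0,0],[1,0,-0.008,0,0],[1,0,-0.008,0,0],[1,0,0,0,0]]}}

```text
time: 2.9
position: [0.5475, 0.2071, 0.0906]
tcp_rot: [0.75, 0.662, 0.001, -0.0]
wrist_force: [0.6, 0.2, -0.1]
finger_gap: 0.0007
finger_force: 0.0
```

Request:
{"fn": "drive_tool", "kwargs": {"steps": [[1,0,-0.005,0,0],[1,0,-0.005,0,0],[1,0,-0.004,-0.001,0],[1,0,-0.004,-0.001,0],[1,0,-0.004,-0.001,0]]}}

```text
time: 3.32
position: [0.5263, 0.209, 0.0921]
tcp_rot: [0.75, 0.661, 0.0, 0.0]
wrist_force: [-0.9, 0.4, 0.2]
finger_gap: 0.0004
finger_force: 0.0
```

Request:
{"fn": "drive_tool", "kwargs": {"steps": [[1,0,-0.004,-0.002,0],[1,0,-0.004,-0.001,0],[1,0,-0.004,-0.001,0],[1,0,-0.004,-0.001,0]]}}

```text
time: 3.65
position: [0.5103, 0.2109, 0.0969]
tcp_rot: [0.75, 0.661, 0.0, 0.0]
wrist_force: [-0.3, 0.2, -0.0]
finger_gap: 0.0003
finger_force: 0.0
```

Request:
{"fn": "drive_tool", "kwargs": {"steps": [[1,0,-0.004,-0.001,0],[1,0,-0.004,-0.001,0],[1,0,-0.004,-0.001,0],[1,0,-0.004,-0.001,0]]}}

```text
time: 3.98
position: [0.4944, 0.213, 0.1008]
tcp_rot: [0.75, 0.661, 0.0, -0.0]
wrist_force: [-0.6, 0.4, 0.3]
finger_gap: 0.0004
finger_force: 0.0
```

```bash
python3 - <<'E'
from h import *
a=grab('side');b=grab('wrist');
f=lambda c:cv2.resize(c,(400,400),interpolation=cv2.INTER_CUBIC)
cv2.imwrite('pics/m2.png',np.hstack([f(a[140:220,260:340]),f(b[80:320,190:430])])[:,:,::-1])
E
```

```text
(no output)
```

View pics/m2.png

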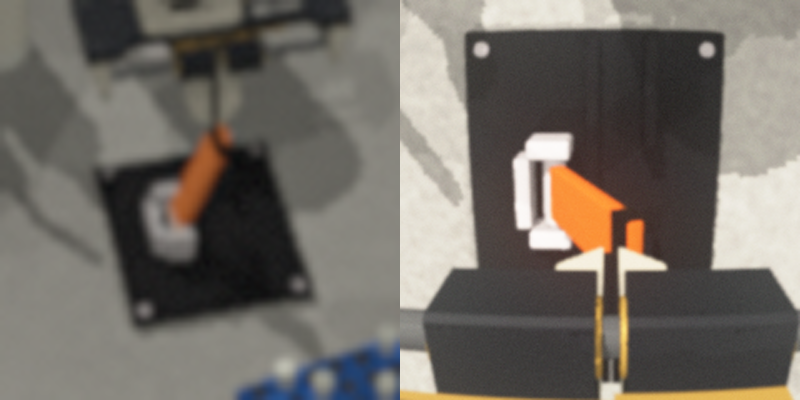

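The side crop shows the leg end at about (303.5,167.5), with the fingertips just above and at it. The wrist crop shows the fingertips to the left (−x) of the leg end, which is at pixel (331,224). The tips have passed over the leg, so it stands lower than I estimated. I'll re-triangulate.

```bash
python3 - <<'E'
from h import *
from scipy.optimize import least_squares
s1=dict(position=np.array([.5691,.2056,.2033]),tcp_rot=np.array([.75217,.65897,-.0004,0]))
s2=robot.observe()
rs=[ray('top',261.6,192.7),ray('side',304.4,166.4),wray(247,192,s1)]
def lsq(rs):
    A=sum(np.eye(3)-np.outer(d,d)/(d@d) for e,d in rs);b=sum((np.eye(3)-np.outer(d,d)/(d@d))@e for e,d in rs)
    p=np.linalg.solve(A,b);return p,[np.linalg.norm(np.cross(p-e,d/np.linalg.norm(d))) for e,d in rs]
print(lsq(rs));r=wray(331,221,s2)
print('pair w1,w2',lsq([rs[2],r]));print(lsq(rs+[r]))
yaw=-.125;X=np.array([np.cos(yaw),np.sin(yaw),0]);Y=np.array([-X[1],X[0],0]);O=np.array([.4954,.2122,0])
# rays cut with circle of radius 95 about hinge in stand's mid-plane
for e,d in rs+[r]:
    t=-((e-O)@Y)/(d@Y);p=e+t*d-O;print((p@X).round(4),p[2].round(4))
print(s2['position'],s2['wrist_force'])
E
```

```text
(array([0.50256876, 0.21155699, 0.103132  ]), [np.float64(0.003066530250949545), np.float64(0.003176403927297738), np.float64(0.00037648326419061247)])
pair w1,w2 (array([0.50228673, 0.21338179, 0.09496825]), [np.float64(0.0037964031154754173), np.float64(0.003796403115475326)])
(array([0.50313501, 0.21392984, 0.09931155]), [np.float64(0.00343380555137892), np.float64(0.0037918756208959034), np.float64(0.0031882881692037123), np.float64(0.004574689820726331)])
0.0041 0.1034
0.0103 0.1037
0.0066 0.1009
0.0086 0.0799
[0.49414389 0.21317046 0.10086535] [-0.19267843 -0.04530124 -0.16230096]
```

Request:
{"fn": "drive_tool", "kwargs": {"steps": [[1,0,0,-0.01,0],[1,0,0.02,0,0],[1,0,0.025,0,0],[1,0,0,0.018,0],[1,0,0,0.018,0],[1,0,-0.006,0,0],[1,0,-0.006,0,0],[1,0,-0.004,0,0],[1,0,0,0,0]]}}

```text
time: 4.83
position: [0.5227, 0.21, 0.0759]
tcp_rot: [0.75, 0.661, 0.0, -0.0]
wrist_force: [0.1, 1.3, 0.6]
finger_gap: 0.0004
finger_force: 0.0
```

Request:
{"fn": "drive_tool", "kwargs": {"steps": [[1,0,-0.003,-0.001,0],[1,0,-0.003,-0.001,0],[1,0,-0.003,-0.001,0],[1,0,-0.003,-0.001,0]]}}

```text
time: 5.17
position: [0.5119, 0.211, 0.0793]
tcp_rot: [0.75, 0.661, 0.001, 0.0]
wrist_force: [1.9, -0.4, 1.7]
finger_gap: 0.0002
finger_force: 1.3
```

Request:
{"fn": "drive_tool", "kwargs": {"steps": [[1,0,-0.003,-0.0015,0],[1,0,-0.003,-0.0015,0],[1,0,-0.003,-0.0015,0]]}}

```text
time: 5.42
position: [0.5028, 0.212, 0.0835]
tcp_rot: [0.75, 0.661, 0.0, 0.0]
wrist_force: [1.8, 0.7, 0.5]
finger_gap: 0.0006
finger_force: 0.7
```

Request:
{"fn": "drive_tool", "kwargs": {"steps": [[1,0,-0.003,-0.0012,0],[1,0,-0.003,-0.0012,0],[1,0,-0.003,-0.0012,0],[1,0,-0.003,-0.0012,0]]}}

```text
time: 5.75
position: [0.4905, 0.2134, 0.0881]
tcp_rot: [0.75, 0.661, -0.0, -0.0]
wrist_force: [2.2, 0.0, 0.9]
finger_gap: 0.0006
finger_force: 0.6
```

Request:
{"fn": "drive_tool", "kwargs": {"steps": [[1,0,-0.003,-0.0005,0],[1,0,-0.003,-0.0005,0],[1,0,-0.003,-0.0005,0],[1,0,-0.003,0,0],[1,0,-0.003,0,0]]}}

```text
time: 6.17
position: [0.4762, 0.2155, 0.0899]
tcp_rot: [0.75, 0.661, 0.001, 0.0]
wrist_force: [0.7, -0.9, 5.5]
finger_gap: 0.0008
finger_force: 2.9
```

Request:
{"fn": "drive_tool", "kwargs": {"steps": [[1,0,-0.003,0,0],[1,0,-0.003,0,0],[1,0,-0.002,0,0],[1,0,-0.002,0,0]]}}

```text
time: 6.5
position: [0.4662, 0.2168, 0.0901]
tcp_rot: [0.75, 0.661, 0.001, 0.0]
wrist_force: [1.6, -0.7, 6.4]
finger_gap: 0.0002
finger_force: 2.8
```

Request:
{"fn": "drive_tool", "kwargs": {"steps": [[1,0,0.002,-0.005,0],[1,0,0,-0.005,0],[1,0,-0.002,-0.002,0],[1,0,-0.002,0,0],[1,0,0,0,0]]}}

```text
time: 6.92
position: [0.4633, 0.2169, 0.1015]
tcp_rot: [0.75, 0.661, -0.0, -0.0]
wrist_force: [-0.1, -0.6, 0.8]
finger_gap: 0.0002
finger_force: 0.0
```

Request:
{"fn": "drive_tool", "kwargs": {"steps": [[1,0,-0.002,0,0],[1,0,-0.002,0,0],[1,0,-0.002,0,0]]}}

```text
time: 7.17
position: [0.4577, 0.2175, 0.1013]
tcp_rot: [0.75, 0.661, -0.0, -0.0]
wrist_force: [-0.6, 0.3, 0.2]
finger_gap: 0.0002
finger_force: 0.0
```

Request:
{"fn": "drive_tool", "kwargs": {"steps": [[1,0,-0.002,0,0],[1,0,-0.002,0,0],[1,0,-0.002,0,0]]}}

```text
time: 7.42
position: [0.4519, 0.2183, 0.1015]
tcp_rot: [0.75, 0.661, -0.0, -0.0]
wrist_force: [-0.5, 0.4, 0.1]
finger_gap: 0.0005
finger_force: 0.0
```

```bash
python3 - <<'E'
from h import *
s=robot.observe();print(s['position'],s['wrist_force'])
a=grab('side');b=grab('wrist');
f=lambda c:cv2.resize(c,(400,400),interpolation=cv2.INTER_CUBIC)
cv2.imwrite('pics/m3.png',np.hstack([f(a[140:220,260:340]),f(b[80:320,190:430])])[:,:,::-1])
E
```

```text
[0.45190153 0.21832689 0.10148959] [-0.48542001  0.38719735  0.08739868]
```

View pics/m3.png

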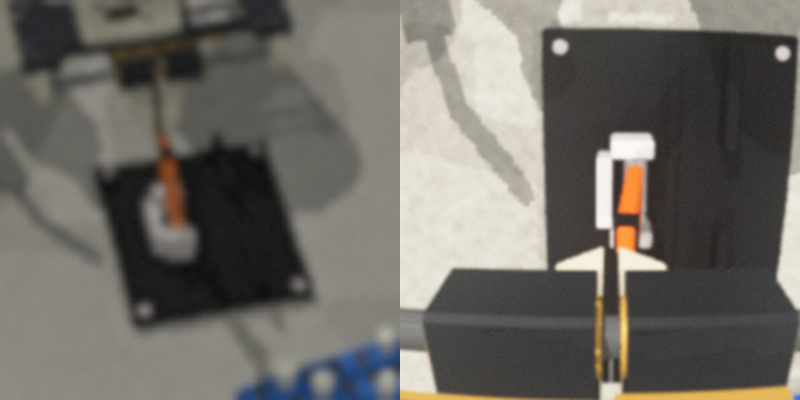

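```bash
cat >> h.py <<'E'
yaw=-.125;X=np.array([np.cos(yaw),np.sin(yaw),0]);Y=np.array([-X[1],X[0],0]);O=np.array([.4954,.2122,0])
def S(x,y,z): return O+X*x+Y*y+np.array([0,0,z])
def wproj(P,s):
    p=vision.camera_params('wrist');T=np.array(p['tool_from_camera']);M=R.from_quat(s['tcp_rot']).as_matrix()
    c=T[:3,:3].T@(M.T@(P-s['position'])-T[:3,3]);r=np.hypot(c[0],c[1]);th=np.arctan2(r,c[2])
    return np.array([p['cx']+c[0]/r*th*p['fx'],p['cy']+c[1]/r*th*p['fx']])
E
python3 - <<'E'
from h import *
s=robot.observe();cr=lambda P:((wproj(P,s)-[190,80])/.6+[400,0]).round(0)
print('TCP',cr(s['position']),'corner',cr(S(.06,.085,.008)),cr(S(-.08,.085,.008)),'lugtop',cr(S(-.03,.029,.032)),cr(S(-.03,.019,.032)))
for th in(1.3,1.4,1.5,1.6,1.7):
    u=np.array([np.cos(th),np.sin(th)]);n=np.array([np.sin(th),-np.cos(th)])
    print(th,[cr(S(-.03+r*u[0]+k*n[0],y,.02+r*u[1]+k*n[1])).tolist() for r,y,k in((.095,.015,.004),(.095,.015,-.004),(.095,-.015,.004),(.03,.015,.004))])
print('tcp in stand',(s['position']-O)@X,(s['position']-O)@Y)
E
```

```text
TCP [611. 253.] corner [801.  38.] [543.  32.] lugtop [640. 144.] [639. 164.]
1.3 [[731.0, 225.0], [712.0, 228.0], [725.0, 299.0], [666.0, 180.0]]
1.4 [[708.0, 228.0], [687.0, 230.0], [702.0, 303.0], [660.0, 180.0]]
1.5 [[682.0, 230.0], [660.0, 230.0], [678.0, 305.0], [654.0, 181.0]]
1.6 [[656.0, 231.0], [633.0, 230.0], [653.0, 306.0], [648.0, 181.0]]
1.7 [[628.0, 230.0], [605.0, 229.0], [627.0, 306.0], [642.0, 181.0]]
tcp in stand -0.044124896562797666 0.0006729378313796178
```

The side crop shows the leg nearly upright, from (293,168) to (296,183). The wrist crop shows its end at about (326,217), right at the fingertips, with no contact force. I'll back off up and away, then measure its angle from the orange mask.

Request:
{"fn": "drive_tool", "kwargs": {"steps": [[1,0,0,-0.02,0],[1,0,0,-0.02,0],[1,0,0.02,0,0],[1,0,0.02,0,0],[1,0,0.02,0,0],[1,0,0.02,0,0],[1,0,0,0,0]]}}

```text
time: 8.1
position: [0.5352, 0.2071, 0.1418]
tcp_rot: [0.751, 0.66, 0.001, 0.001]
wrist_force: [0.5, 0.2, 0.3]
finger_gap: 0.0001
finger_force: 0.0
```

```bash
python3 - <<'E'
from h import *
s=robot.observe();b=grab('wrist');print(s['position'])
cv2.imwrite('pics/w4.png',cv2.resize(b[60:260,150:350],(600,600),interpolation=cv2.INTER_CUBIC)[:,:,::-1])
cr=lambda P:((wproj(P,s)-[150,60])*3).round(0).tolist()
print('TCP',cr(s['position']),'corners',[cr(S(x,y,.008)) for x,y in((.06,.085),(-.08,.085),(-.08,-.085),(.06,-.085))])
for th in(1.3,1.45,1.6,1.75):
    u=np.array([np.cos(th),np.sin(th)]);n=np.array([np.sin(th),-np.cos(th)])
    print(th,[cr(S(-.03+r*u[0]+k*n[0],y,.02+r*u[1]+k*n[1])) for r,y,k in((.095,.015,.004),(.095,.015,-.004),(.095,-.015,.004),(.095,-.015,-.004))])
E
```

```text
[0.53520295 0.20708781 0.14177835]
TCP [500.0, 516.0] corners [[557.0, 116.0], [153.0, 130.0], [193.0, 576.0], [552.0, 581.0]]
1.3 [[330.0, 405.0], [297.0, 408.0], [337.0, 520.0], [305.0, 523.0]]
1.45 [[271.0, 410.0], [238.0, 411.0], [281.0, 525.0], [249.0, 526.0]]
1.6 [[213.0, 411.0], [183.0, 411.0], [225.0, 526.0], [196.0, 525.0]]
1.75 [[160.0, 410.0], [133.0, 409.0], [174.0, 523.0], [148.0, 520.0]]
```

View pics/w4.png

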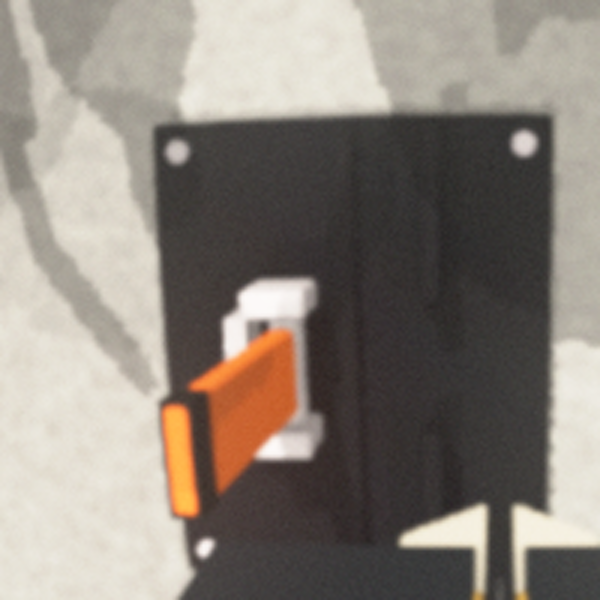

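The leg now stands slightly past upright, with its end centre at crop (190,455), so its angle is about 1.64. It is free of the tool. The stand corners match my pose. I'll come back from the +x side just below the leg end and feel for contact.

Request:
{"fn": "drive_tool", "kwargs": {"steps": [[1,0,0,0.02,0],[1,0,-0.015,0.02,0],[1,0,-0.015,0.003,0],[1,0,-0.01,0,0],[1,0,-0.005,0,0],[1,0,-0.005,0,0],[1,0,-0.005,0,0],[1,0,0,0,0]]}}

```text
time: 8.82
position: [0.4766, 0.2156, 0.0991]
tcp_rot: [0.75, 0.661, 0.0, -0.0]
wrist_force: [-0.2, 0.3, 0.0]
finger_gap: 0.0002
finger_force: 0.0
```

Request:
{"fn": "drive_tool", "kwargs": {"steps": [[1,0,-0.003,0,0],[1,0,-0.003,0,0],[1,0,-0.003,0,0]]}}

```text
time: 9.07
position: [0.4682, 0.2163, 0.0987]
tcp_rot: [0.75, 0.661, 0.0, 0.0]
wrist_force: [-0.2, 0.1, -0.6]
finger_gap: 0.0002
finger_force: 0.0
```

Request:
{"fn": "drive_tool", "kwargs": {"steps": [[1,0,-0.003,0,0],[1,0,-0.003,0,0]]}}

```text
time: 9.23
position: [0.4618, 0.2171, 0.0985]
tcp_rot: [0.75, 0.661, -0.0, -0.0]
wrist_force: [0.1, -0.6, -0.5]
finger_gap: 0.0007
finger_force: 0.0
```

Request:
{"fn": "drive_tool", "kwargs": {"steps": [[1,0,-0.003,0,0],[1,0,-0.003,0,0]]}}

```text
time: 9.4
position: [0.4558, 0.2179, 0.0985]
tcp_rot: [0.75, 0.661, -0.0, -0.0]
wrist_force: [0.3, -0.1, 0.4]
finger_gap: 0.0004
finger_force: 0.0
```

Request:
{"fn": "drive_tool", "kwargs": {"steps": [[1,0,-0.003,0,0],[1,0,-0.002,0,0]]}}

```text
time: 9.57
position: [0.4507, 0.2185, 0.0985]
tcp_rot: [0.75, 0.661, -0.0, -0.0]
wrist_force: [-0.5, 0.0, 1.1]
finger_gap: 0.0004
finger_force: 0.0
```

Request:
{"fn": "drive_tool", "kwargs": {"steps": [[1,0,-0.002,0,0],[1,0,-0.002,0,0]]}}

```text
time: 9.73
position: [0.447, 0.219, 0.0986]
tcp_rot: [0.75, 0.661, 0.0, 0.0]
wrist_force: [0.0, 0.3, -0.0]
finger_gap: 0.0002
finger_force: 0.0
```

Request:
{"fn": "drive_tool", "kwargs": {"steps": [[1,0,-0.002,0,0],[1,0,-0.001,0,0]]}}

```text
time: 9.9
position: [0.4439, 0.2194, 0.0985]
tcp_rot: [0.75, 0.661, -0.0, -0.0]
wrist_force: [-1.2, 0.7, -0.5]
finger_gap: 0.0006
finger_force: 0.0
```

```bash
python3 - <<'E'
from h import *
s=robot.observe();b=grab('wrist');a=grab('side');print(s['position'],s['wrist_force'],(s['position']-O)@X)
m=np.hstack([cv2.resize(b[100:300,210:410],(400,400),interpolation=cv2.INTER_CUBIC),cv2.resize(a[145:205,265:325],(400,400),interpolation=cv2.INTER_CUBIC)])
cv2.imwrite('pics/m5.png',m[:,:,::-1])
E
```

```text
[0.44388845 0.21936623 0.09851106] [-1.15740455  0.74886857 -0.5258959 ] -0.05200308832642779
```

View pics/m5.png

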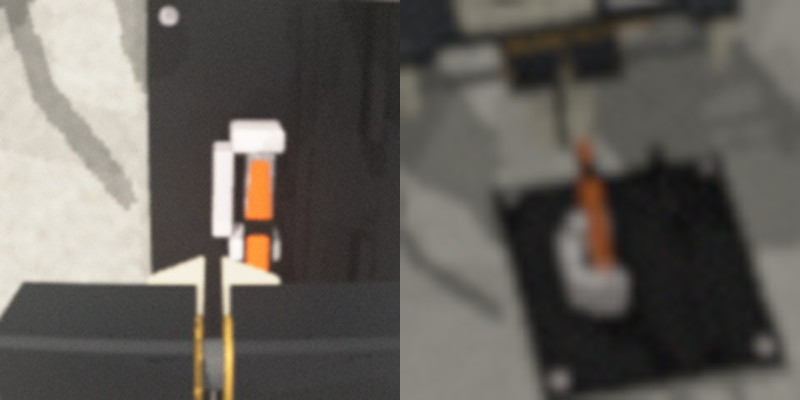

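The wrist crop shows the leg end's near edge at about (338,217), on the +x side of the fingers at (316,235). The fingers went over it again, so the end is lower than z = 0.098. I'll triangulate the end from the two wrist views.

```bash
python3 - <<'E'
from h import *
s2=robot.observe()
s1=dict(position=np.array([.5352,.20709,.14178]),tcp_rot=np.array([.751,.66,.001,.001])/np.linalg.norm([.751,.66,.001,.001]))
def lsq(rs):
    A=sum(np.eye(3)-np.outer(d,d)/(d@d) for e,d in rs);b=sum((np.eye(3)-np.outer(d,d)/(d@d))@e for e,d in rs)
    p=np.linalg.solve(A,b);q=p-O;return (q@X).round(4),(q@Y).round(4),p[2].round(4),[round(np.linalg.norm(np.cross(p-e,d/np.linalg.norm(d))),4) for e,d in rs]
for v in(210,217,222): print(v,lsq([wray(211.7,192.3,s1),wray(338.5,v,s2)]))
# lug tops check (known z .032, y +.029/.019)
print('lug',[(lambda q:((q-O)@X,(q-O)@Y))(wplane(210+258/2,100+137/2,s2,.032))])
for z in (.095,.105,.115):
    q=wplane(211.7,192.3,s1,z)-O;print(z,q@X,q@Y)
print(tri(('side',265+585/6.667-60,145+140/6.667),('top',261.6,192.7)))
E
```

```text
210 (np.float64(-0.039), np.float64(0.0168), np.float64(0.1053), [np.float64(0.0009), np.float64(0.0009)])
217 (np.float64(-0.0388), np.float64(0.0154), np.float64(0.1075), [np.float64(0.0011), np.float64(0.0011)])
222 (np.float64(-0.0386), np.float64(0.0145), np.float64(0.1097), [np.float64(0.0026), np.float64(0.0026)])
lug [(np.float64(-0.033636476142805946), np.float64(0.027878218013347028))]
0.095 -0.04298550118029478 0.012952262756250202
0.105 -0.03935329324025678 0.015803793420787842
0.115 -0.035721085300218836 0.018655324085325446
(array([0.47965672, 0.2126993 , 0.11759868]), np.float64(0.03573943995290226))
```

Every observation fits the effective fingertips sitting about 17 mm above the reported TCP. I'll go around and push lower, at TCP z ≈ 0.065.

Request:
{"fn": "drive_tool", "kwargs": {"steps": [[1,0,0,-0.025,0],[1,0,0,-0.02,0],[1,0,0.03,0,0],[1,0,0.035,0,0],[1,0,0.02,0.02,0],[1,0,0.005,0.03,0],[1,0,0,0.028,0],[1,0,0,0,0],[1,0,-0.006,0,0],[1,0,-0.006,0,0]]}}

```text
time: 10.83
position: [0.5218, 0.2096, 0.0667]
tcp_rot: [0.75, 0.661, 0.0, 0.0]
wrist_force: [-0.1, -0.5, 1.1]
finger_gap: 0.0004
finger_force: 0.0
```

Request:
{"fn": "drive_tool", "kwargs": {"steps": [[1,0,-0.005,0,0],[1,0,-0.005,0,0],[1,0,-0.005,0,0],[1,0,-0.003,0,0],[1,0,-0.003,0,0],[1,0,0,0,0]]}}

```text
time: 11.33
position: [0.5001, 0.2125, 0.0658]
tcp_rot: [0.75, 0.661, 0.0, -0.0]
wrist_force: [-1.1, -1.2, -0.2]
finger_gap: 0.0007
finger_force: 0.0
```

Request:
{"fn": "drive_tool", "kwargs": {"steps": [[1,0,-0.003,0,0],[1,0,-0.003,0,0],[1,0,-0.003,0,0]]}}

```text
time: 11.58
position: [0.4916, 0.2132, 0.0655]
tcp_rot: [0.75, 0.661, -0.0, 0.0]
wrist_force: [0.1, 0.3, -0.2]
finger_gap: 0.0005
finger_force: 0.0
```

Request:
{"fn": "drive_tool", "kwargs": {"steps": [[1,0,-0.003,0,0],[1,0,-0.003,0,0],[1,0,-0.003,0,0]]}}

```text
time: 11.83
position: [0.4826, 0.2144, 0.0655]
tcp_rot: [0.75, 0.661, -0.0, 0.0]
wrist_force: [-0.4, -0.1, 0.4]
finger_gap: 0.0001
finger_force: 0.0
```

Request:
{"fn": "drive_tool", "kwargs": {"steps": [[1,0,-0.003,0,0],[1,0,-0.003,0,0]]}}

```text
time: 12.0
position: [0.4769, 0.2152, 0.0656]
tcp_rot: [0.75, 0.661, 0.0, 0.0]
wrist_force: [1.8, -0.2, -1.6]
finger_gap: 0.0006
finger_force: 0.8
```

Request:
{"fn": "drive_tool", "kwargs": {"steps": [[1,0,-0.003,0,0],[1,0,-0.002,0,0]]}}

```text
time: 12.17
position: [0.472, 0.2158, 0.0656]
tcp_rot: [0.75, 0.661, 0.0, 0.0]
wrist_force: [1.6, -0.3, -0.5]
finger_gap: 0.0007
finger_force: 0.8
```

Request:
{"fn": "drive_tool", "kwargs": {"steps": [[1,0,-0.002,0,0],[1,0,-0.002,0,0]]}}

```text
time: 12.33
position: [0.4681, 0.2164, 0.0656]
tcp_rot: [0.75, 0.661, 0.0, 0.0]
wrist_force: [1.4, -0.0, -0.5]
finger_gap: 0.0006
finger_force: 0.7
```

Request:
{"fn": "drive_tool", "kwargs": {"steps": [[1,0,-0.002,0,0],[1,0,-0.0015,0,0]]}}

```text
time: 12.5
position: [0.4646, 0.2168, 0.0656]
tcp_rot: [0.75, 0.661, 0.0, 0.0]
wrist_force: [3.8, -1.2, -2.9]
finger_gap: 0.0004
finger_force: 2.2
```

Request:
{"fn": "drive_tool", "kwargs": {"steps": [[1,0,-0.0015,0,0],[1,0,-0.0015,0,0]]}}

```text
time: 12.67
position: [0.4638, 0.2171, 0.066]
tcp_rot: [0.751, 0.661, 0.002, 0.001]
wrist_force: [10.8, -1.9, -4.9]
finger_gap: 0.0004
finger_force: 4.6
```

Request:
{"fn": "drive_tool", "kwargs": {"steps": [[1,0,-0.0015,0,0],[1,0,-0.0015,0,0]]}}

```text
time: 12.83
position: [0.463, 0.2173, 0.0664]
tcp_rot: [0.751, 0.661, 0.003, 0.002]
wrist_force: [15.5, -1.6, -7.0]
finger_gap: 0.0002
finger_force: 7.1
```

I batched one press step too many: the wrist read about 17 N. I'm easing back to about 10 N now and holding there.

Request:
{"fn": "drive_tool", "kwargs": {"steps": [[1,0,0.003,0,0],[1,0,0,0,0]]}}

```text
time: 13.0
position: [0.4641, 0.2171, 0.0663]
tcp_rot: [0.751, 0.661, 0.002, 0.001]
wrist_force: [6.8, -1.5, 1.1]
finger_gap: 0.0006
finger_force: 3.7
```

Request:
{"fn": "drive_tool", "kwargs": {"steps": [[1,0,-0.001,0,0],[1,0,0,0,0],[1,0,0,0,0]]}}

```text
time: 13.25
position: [0.4636, 0.2172, 0.0664]
tcp_rot: [0.751, 0.661, 0.002, 0.001]
wrist_force: [9.9, -1.4, -3.0]
finger_gap: 0.0004
finger_force: 4.3
```

Steady at about 10 N. I'll hold it for about a second.

Request:
{"fn": "drive_tool", "kwargs": {"steps": [[1,0,0,0,0],[1,0,0,0,0],[1,0,0,0,0],[1,0,0,0,0],[1,0,0,0,0],[1,0,0,0,0],[1,0,0,0,0],[1,0,0,0,0],[1,0,0,0,0],[1,0,0,0,0]]}}

```text
time: 14.08
position: [0.4636, 0.2172, 0.0664]
tcp_rot: [0.751, 0.661, 0.002, 0.001]
wrist_force: [9.3, -1.8, -0.2]
finger_gap: 0.0006
finger_force: 4.3
```

Request:
{"fn": "drive_tool", "kwargs": {"steps": [[1,0,0.004,0,0],[1,0,0.01,0,0],[1,0,0.02,0,0],[1,0,0.015,0,0],[1,0,0,-0.04,0],[1,0,0,-0.04,0],[1,0,0,-0.04,0],[1,0,0,-0.04,0],[1,0,0,-0.02,0],[1,0,0,0,0]]}}

```text
time: 14.92
position: [0.5116, 0.2118, 0.2504]
tcp_rot: [0.75, 0.661, 0.004, 0.0]
wrist_force: [-0.4, 0.9, -0.4]
finger_gap: 0.0002
finger_force: 0.0
```

```bash
python3 - <<'E'
from h import *
s=robot.observe();b=grab('wrist');print(s['position'],s['tcp_rot'])
h=cv2.cvtColor(b,cv2.COLOR_RGB2HSV)
k=cv2.inRange(h,(5,150,100),(18,255,255));k[240:]=0
for c in cv2.findContours(k,0,2)[0]:
    if cv2.contourArea(c)>15: print(cv2.contourArea(c),cv2.boundingRect(c),cv2.minAreaRect(c))
for th in(1.65,1.75,1.85):
    print(th,[wproj(S(-.03+.095*np.cos(th),y,.02+.095*np.sin(th)),s).round(1).tolist() for y in(.015,0,-.015)])
# dock: axes and travel; tablet top corner from both fixed views, dock centre
yd=.127;print('to dock',rel([.517,-.221,.26],yd))
E
```

```text
[0.51157842 0.2118083  0.25044482] [7.50327858e-01 6.61056206e-01 3.55419551e-03 4.06815996e-04]
142.0 (247, 167, 8, 27) ((250.76133728027344, 179.98757934570312), (26.208398818969727, 6.468860626220703), 87.27368927001953)
533.5 (256, 155, 26, 35) ((269.453857421875, 171.63076782226562), (32.12499237060547, 24.80694580078125), 82.87498474121094)
56.5 (162, 128, 7, 25) ((165.22000122070312, 140.0399932861328), (3.3093810081481934, 24.686193466186523), 10.30484676361084)
1494.5 (102, 111, 57, 41) ((129.10147094726562, 130.60684204101562), (56.90972137451172, 29.610546112060547), 14.470293045043945)
1.65 [[264.9, 169.0], [265.4, 182.8], [266.1, 196.4]]
1.75 [[256.3, 168.8], [257.0, 182.6], [257.7, 196.0]]
1.85 [[248.2, 168.6], [249.0, 182.2], [249.8, 195.5]]
to dock (array([-0.4283,  0.061 , -0.0133]), np.float64(-14.494553273183671))
```

The leg end is at wrist pixel (250.8,180), so its angle is about 1.82 and it is home at the stop. On to the tablet.

Request:
{"fn": "drive_tool", "kwargs": {"steps": [[0,-0.036,0.003,-0.005,0],[0,-0.036,0.003,-0.005,0],[0,-0.036,0.003,-0.005,0],[0,-0.036,0.003,-0.005,0],[0,-0.036,0.003,0,0],[0,-0.036,0.003,0,0],[0,-0.036,0.003,0,0],[0,-0.036,0.003,0,0],[0,-0.036,0.003,0,0],[0,-0.036,0.003,0,0]]}}

```text
time: 15.8
position: [0.4924, -0.1511, 0.2642]
tcp_rot: [0.75, 0.661, -0.001, -0.001]
wrist_force: [1.6, 0.3, -0.5]
finger_gap: 0.0627
finger_force: 0.0
```

Request:
{"fn": "drive_tool", "kwargs": {"steps": [[0,-0.034,0.003,0,0],[0,-0.03,0.003,0,0],[0,0,0,0,-7.1],[0,0,0,0,-7.1],[0,0,0,0,0]]}}

```text
time: 16.22
position: [0.4904, -0.2144, 0.2639]
tcp_rot: [0.661, 0.75, -0.001, -0.001]
wrist_force: [0.4, 0.6, -0.4]
finger_gap: 0.0911
finger_force: 0.0
```

```bash
python3 - <<'E'
from h import *
s=robot.observe();print(s['position'],s['tcp_rot'],s['finger_gap'],s['joints'].round(2));b=grab('wrist')
cv2.imwrite('pics/w6.png',cv2.resize(b,(800,500))[:,:,::-1])
h=cv2.cvtColor(b,cv2.COLOR_RGB2HSV);k=cv2.inRange(h,(100,130,60),(125,255,255))
for c in cv2.findContours(k,0,2)[0]:
    if cv2.contourArea(c)>80: print(cv2.contourArea(c),cv2.boundingRect(c),cv2.approxPolyDP(c,4,True)[:,0].tolist())
E
```

```text
[ 0.49043121 -0.21439849  0.26393805] [ 6.61121444e-01  7.50277205e-01 -7.31233156e-04 -1.42057990e-03] 0.09111184011829204 [-0.21  0.27  0.67  1.74 -0.17  1.2   0.63]
343.0 (42, 378, 32, 22) [[73, 397], [58, 378], [42, 399]]
239.5 (339, 301, 54, 19) [[392, 316], [383, 301], [339, 318], [363, 317], [366, 312], [372, 317], [374, 309], [382, 317], [382, 306]]
1156.5 (333, 122, 14, 147) [[333, 122], [338, 129], [333, 265], [341, 268], [346, 132]]
2373.5 (305, 0, 96, 35) [[307, 0], [307, 25], [398, 31], [400, 0], [355, 0], [349, 8], [341, 0], [333, 7], [322, 0], [323, 12], [316, 20], [308, 13], [313, 4]]
```

View pics/w6.png

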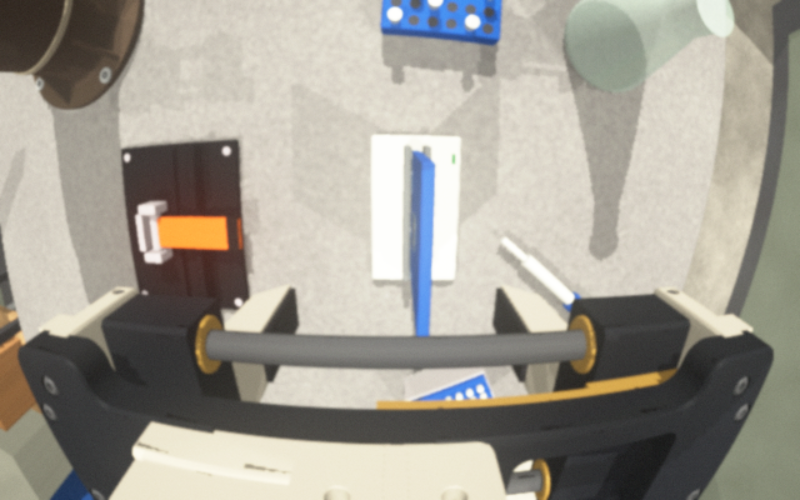

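The wrist view (800 wide) shows the tablet's top edge from about (428,160) at the far end, running down under the gripper between the open fingers at (265–530,310). The tablet is about 15 px right of the finger centre, and the big stand is at left.

```bash
python3 - <<'E'
from h import *
s=robot.observe()
P={n:wplane(u,v,s,.182) for n,(u,v) in dict(a=(338,129),b=(346,132),c=(341,267),d=(333.5,265)).items()}
for n in P: print(n,P[n].round(4))
far=(P['a']+P['b'])/2; lo=(P['c']+P['d'])/2
dv=far-lo; ya=np.arctan2(-dv[0],dv[1]); yaxis=np.array([-np.sin(ya),np.cos(ya),0])
mid=far-.07*yaxis; print('yaw',ya,'mid',mid)
cen=np.array([wplane(u,v,s,.012) for u,v in((372/1.25,135/1.25),(461/1.25,136/1.25),(456/1.25,279/1.25),(372/1.25,278/1.25))]);print('dock',cen.round(4).tolist(),cen.mean(0))
print(rel(mid+[0,0,.0],ya))
E
```

```text
a [ 0.5017 -0.1538  0.182 ]
b [ 0.5088 -0.1555  0.182 ]
c [ 0.523  -0.2833  0.182 ]
d [ 0.5154 -0.2819  0.182 ]
yaw 0.10853677301849617 mid [ 0.51281233 -0.22421605  0.182     ]
dock [[0.4554, -0.1424, 0.012], [0.5536, -0.1307, 0.012], [0.5742, -0.299, 0.012], [0.4733, -0.3097, 0.012]] [ 0.51413298 -0.22044731  0.012     ]
(array([-0.0129,  0.0209,  0.0821]), np.float64(0.6191763474909913))
```

Request:
{"fn": "drive_tool", "kwargs": {"steps": [[0,-0.007,0.011,0,0.6],[0,-0.006,0.01,0,0],[0,0,0,0.03,0],[0,0,0,0.035,0],[0,0,0,0.035,0],[0,0,0,0.02,0],[0,0,0,0.008,0],[0,0,0,0,0]]}}

```text
time: 16.93
position: [0.5125, -0.2235, 0.1354]
tcp_rot: [0.668, 0.745, -0.001, -0.002]
wrist_force: [-0.4, 0.4, 0.1]
finger_gap: 0.0918
finger_force: 0.0
```

Request:
{"fn": "drive_tool", "kwargs": {"steps": [[0.8,0,0,0,0],[0.8,0,0,0,0],[0.8,0,0,0,0],[0.8,0,0,0,0],[0.8,0,0,0,0],[0.8,0,0,0,0],[0.8,0,0,0,0],[0.8,0,0,0,0],[0.8,0,0,0,0]]}}

```text
time: 17.68
position: [0.5139, -0.2245, 0.1376]
tcp_rot: [0.667, 0.745, 0.0, 0.0]
wrist_force: [0.9, 0.1, 0.3]
finger_gap: 0.0368
finger_force: 0.0
```

Request:
{"fn": "drive_tool", "kwargs": {"steps": [[1,0,0,0,0],[1,0,0,0,0],[1,0,0,0,0],[1,0,0,0,0],[1,0,0,0,0]], "force": 25}}

```text
time: 18.1
position: [0.5138, -0.2246, 0.1375]
tcp_rot: [0.667, 0.745, -0.0, -0.0]
wrist_force: [-0.2, 0.4, 0.4]
finger_gap: 0.01
finger_force: 25.0
```

Request:
{"fn": "drive_tool", "kwargs": {"steps": [[1,0,0,-0.008,0],[1,0,0,-0.012,0],[1,0,0,-0.012,0],[1,0,0,-0.015,0],[1,0,0,-0.015,0],[1,0,0,-0.015,0],[1,0,0,-0.013,0],[1,0,0,-0.01,0],[1,0,0,0,0]]}}

```text
time: 18.85
position: [0.5147, -0.2251, 0.2396]
tcp_rot: [0.667, 0.745, 0.001, 0.001]
wrist_force: [0.7, -0.9, -3.1]
finger_gap: 0.0099
finger_force: 25.0
```

```bash
python3 - <<'E'
from h import *
s=robot.observe();print(s['position'],s['wrist_force'],s['torque'],s['finger_gap'])
t=S(.006,0,.2375);print(t,rel(t,-.125))
E
```

```text
[ 0.51467625 -0.22508216  0.23963434] [ 0.70386947 -0.8795843  -3.11293291] [-0.18889457 -0.02241978 -0.01613609] 0.009867187062586507
[0.50135319 0.21145195 0.2375    ] (array([0.4353, 0.0351, 0.0018]), np.float64(13.516165785642578))
```

Request:
{"fn": "drive_tool", "kwargs": {"steps": [[1,0.02,0.002,0,0],[1,0.03,0.0025,0,0],[1,0.033,0.0025,0,0],[1,0.033,0.0025,0,0],[1,0.033,0.0025,0,0],[1,0.033,0.0025,0,0],[1,0.033,0.0025,0,0],[1,0.033,0.0025,0,0],[1,0.033,0.0025,0,0],[1,0.033,0.0025,0,0]]}}

```text
time: 19.68
position: [0.5025, 0.0918, 0.2369]
tcp_rot: [0.667, 0.745, -0.0, -0.0]
wrist_force: [1.1, 0.1, -3.4]
finger_gap: 0.0098
finger_force: 25.0
```

Request:
{"fn": "drive_tool", "kwargs": {"steps": [[1,0.033,0.0025,0,0],[1,0.033,0.0025,0,0],[1,0.025,0.0025,0,0],[1,0.02,0.002,0,0],[1,0.01,0.001,0,0],[1,0,0,0,4.5],[1,0,0,0,4.5],[1,0,0,0,4.5],[1,0,0,0,0],[1,0,0,0,0]]}}

```text
time: 20.52
position: [0.5003, 0.2108, 0.2372]
tcp_rot: [0.749, 0.662, -0.0, 0.0]
wrist_force: [0.3, -0.1, -2.6]
finger_gap: 0.0098
finger_force: 25.0
```

```bash
python3 - <<'E'
from h import *
s=robot.observe();print(s['position'],s['wrist_force'],s['finger_gap'])
print(rel(S(.005,0,.145),-.125),(s['position']-O)@X)
b=grab('wrist');grab('top','t7.png')
cv2.imwrite('pics/w7.png',b[:,:,::-1]);
cr=lambda P:wproj(P,s).round(0).tolist()
print('base corners',[cr(S(x,.085,.008)) for x in(.06,-.08)],'lip',cr(S(.0155,.083,.025)),cr(S(.0235,.083,.025)),'foot +y',cr(s['position']+Y*.07+X*0-[0,0,.1255]))
E
```

```text
[0.50029218 0.210835   0.23717205] [ 0.29325051 -0.10468869 -2.63124138] 0.00977223428092474
(array([0.0008, 0.    , 0.0922]), np.float64(0.11486986129280478)) 0.005024190028198645
base corners [[359.0, 100.0], [252.0, 101.0]] lip [325.0, 101.0] [332.0, 101.0] foot +y [317.0, 114.0]
```

View pics/w7.png

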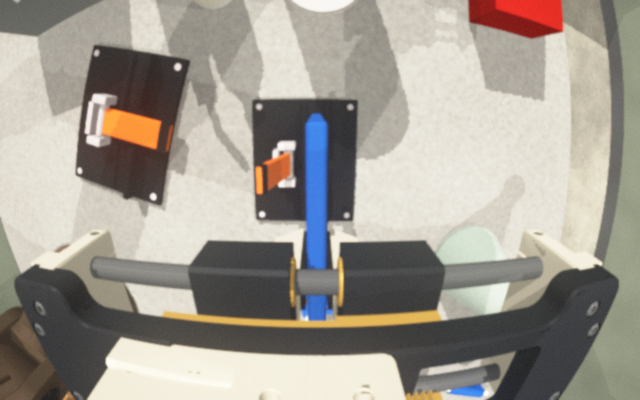

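The tablet hangs centred over the stand. The base corners are at (253,100) and (357,100), as predicted, and the leg end is at (260,178). Lowering.

Request:
{"fn": "drive_tool", "kwargs": {"steps": [[1,0.001,0,0.012,0],[1,0,0,0.014,0],[1,0,0,0.014,0],[1,0,0,0.014,0],[1,0,0,0.014,0],[1,0,0,0.012,0],[1,0,0,0.008,0],[1,0,0,0.005,0],[1,0,0,0,0]]}}

```text
time: 21.37
position: [0.5001, 0.2123, 0.1437]
tcp_rot: [0.75, 0.662, -0.001, -0.0]
wrist_force: [-1.5, 0.5, -2.9]
finger_gap: 0.0099
finger_force: 25.0
```

Request:
{"fn": "drive_tool", "kwargs": {"steps": [[1,0,0,0.003,0],[1,0,0,0.003,0],[1,0,0,0.002,0],[1,0,0,0,0]]}}

```text
time: 21.7
position: [0.5005, 0.2127, 0.1364]
tcp_rot: [0.75, 0.662, 0.0, -0.0]
wrist_force: [-0.6, -0.8, -3.2]
finger_gap: 0.0095
finger_force: 25.0
```

Request:
{"fn": "drive_tool", "kwargs": {"steps": [[1,0,0,0.0015,0],[1,0,0,0.0015,0],[1,0,0,0,0]]}}

```text
time: 21.95
position: [0.5008, 0.2125, 0.1337]
tcp_rot: [0.75, 0.662, 0.0, 0.0]
wrist_force: [-0.5, -0.2, -1.9]
finger_gap: 0.01
finger_force: 25.0
```

Request:
{"fn": "drive_tool", "kwargs": {"steps": [[1,0,0,0.001,0],[1,0,0,0,0],[0.7,0,0,0,0],[0.7,0,0,0,0],[0.7,0,0,0,0],[0.7,0,0,0,0]], "force": 10}}

```text
time: 22.45
position: [0.5005, 0.2129, 0.1325]
tcp_rot: [0.75, 0.662, 0.0, -0.0]
wrist_force: [-0.0, -0.7, 0.0]
finger_gap: 0.0269
finger_force: 0.0
```

Request:
{"fn": "drive_tool", "kwargs": {"steps": [[0.62,0,-0.004,0,0],[0.62,0,-0.004,0,0],[0.62,0,-0.004,0,0],[0.62,0,-0.004,0,0],[0.62,0,-0.004,0,0],[0.62,0,-0.004,0,0],[0.62,0,-0.004,0,0],[0.62,0,-0.004,0,0]]}}

```text
time: 23.12
position: [0.4684, 0.2167, 0.1326]
tcp_rot: [0.75, 0.662, 0.0, -0.0]
wrist_force: [0.3, -0.4, -0.3]
finger_gap: 0.0347
finger_force: 0.0
```

```bash
python3 - <<'E'
from h import *
s=robot.observe();b=grab('wrist');print(s['position'],s['wrist_force'],s['finger_gap'],s['finger_force'])
h=cv2.cvtColor(b,cv2.COLOR_RGB2HSV);k=cv2.inRange(h,(100,130,60),(125,255,255));k[:60]=0;k[300:]=0
c=max(cv2.findContours(k,0,2)[0],key=cv2.contourArea);print(cv2.approxPolyDP(c,3,True)[:,0].tolist())
def pr(th,xf): # top edge +y corners & foot corner when leaning th with back bottom edge at xf
    u=np.array([-np.sin(th),np.cos(th)]);n=np.array([np.cos(th),np.sin(th)])
    return [wproj(S(xf+.17*u[0]+k*n[0],.07,.008+.17*u[1]+k*n[1]),s).round(0).tolist() for k in(0,.01)]
for th in(0,.1,.2,.3,.4,.5): print(th,pr(th,0.0))
E
```

```text
[0.46835211 0.21670353 0.13258037] [ 0.34783256 -0.44059863 -0.31009229] 0.034729082545425234 0.0
[[352, 113], [288, 124], [294, 268], [314, 266], [314, 143], [353, 125]]
0 [[379.0, 127.0], [401.0, 128.0]]
0.1 [[341.0, 126.0], [364.0, 127.0]]
0.2 [[303.0, 126.0], [325.0, 126.0]]
0.3 [[268.0, 126.0], [288.0, 126.0]]
0.4 [[237.0, 126.0], [254.0, 126.0]]
0.5 [[213.0, 126.0], [226.0, 126.0]]
```

The tablet leans about 0.23 rad, supported between the fingers. Continuing back.

Request:
{"fn": "drive_tool", "kwargs": {"steps": [[0.58,0,-0.004,0,0],[0.58,0,-0.004,0,0],[0.58,0,-0.004,0,0],[0.58,0,-0.004,0,0],[0.58,0,-0.004,0,0],[0.58,0,-0.004,0,0],[0.58,0,-0.004,0,0]]}}

```text
time: 23.75
position: [0.4406, 0.2202, 0.1325]
tcp_rot: [0.75, 0.662, 0.0, -0.0]
wrist_force: [0.0, 0.7, -0.3]
finger_gap: 0.0384
finger_force: 0.0
```

Request:
{"fn": "drive_tool", "kwargs": {"steps": [[0.58,0,-0.003,0,0],[0.58,0,-0.003,0,0],[0.58,0,-0.003,0,0],[0.58,0,-0.003,0,0]]}}

```text
time: 24.08
position: [0.4289, 0.2216, 0.1326]
tcp_rot: [0.75, 0.662, 0.0, 0.0]
wrist_force: [0.3, 0.9, -0.2]
finger_gap: 0.0387
finger_force: 0.0
```

```bash
cat >> h.py <<'E'
def lean():
    s=robot.observe();b=grab('wrist');print(s['position'],s['wrist_force'],s['finger_gap'],s['finger_force'],(s['position']-O)@X)
    h=cv2.cvtColor(b,cv2.COLOR_RGB2HSV);k=cv2.inRange(h,(100,130,60),(125,255,255));k[:60]=0;k[300:]=0
    c=max(cv2.findContours(k,0,2)[0],key=cv2.contourArea);print(cv2.approxPolyDP(c,3,True)[:,0].tolist())
    for th in(.1,.2,.3,.4,.5,.6):
        u=np.array([-np.sin(th),np.cos(th)]);n=np.array([np.cos(th),np.sin(th)])
        print(th,[wproj(S(.17*u[0]+k*n[0],y,.008+.17*u[1]+k*n[1]),s).round(0).tolist() for y in(.07,-.07) for k in(0,.01)])
E
python3 -c "
from h import *
lean()"
```

```text
[0.42894416 0.22163445 0.13259346] [ 0.33499047  0.86334508 -0.2414557 ] 0.038714771339081785 0.0 -0.06711357207221463
[[392, 115], [305, 123], [308, 268], [329, 267], [331, 141], [390, 126], [391, 157]]
0.1 [[427.0, 129.0], [447.0, 131.0], [396.0, 360.0], [411.0, 359.0]]
0.2 [[391.0, 127.0], [412.0, 128.0], [369.0, 359.0], [385.0, 360.0]]
0.3 [[354.0, 126.0], [375.0, 126.0], [343.0, 355.0], [358.0, 358.0]]
0.4 [[319.0, 124.0], [339.0, 125.0], [318.0, 349.0], [332.0, 353.0]]
0.5 [[288.0, 124.0], [305.0, 124.0], [295.0, 342.0], [308.0, 347.0]]
0.6 [[263.0, 123.0], [277.0, 124.0], [275.0, 332.0], [286.0, 338.0]]
```

The lean is about 0.44 rad, which is where it should meet the leg, and both fingers are clear with zero force. I'll open fully, wait, and retreat straight up.

Request:
{"fn": "drive_tool", "kwargs": {"steps": [[0,0,0,0,0],[0,0,0,0,0],[0,0,0,0,0],[0,0,0,0,0],[0,0,0,0,0],[0,0,0,0,0]]}}

```text
time: 24.63
position: [0.4292, 0.2215, 0.1325]
tcp_rot: [0.75, 0.662, 0.0, 0.0]
wrist_force: [-0.4, -0.4, -0.1]
finger_gap: 0.074
finger_force: 0.0
```

Request:
{"fn": "drive_tool", "kwargs": {"steps": [[0,0,0,-0.01,0],[0,0,0,-0.02,0],[0,0,0,-0.03,0],[0,0,0,-0.03,0],[0,0,0,-0.03,0],[0,0,0,-0.03,0],[0,0,0,0,0]]}}

```text
time: 25.22
position: [0.4317, 0.2226, 0.2886]
tcp_rot: [0.75, 0.661, 0.004, 0.0]
wrist_force: [1.8, 1.4, 0.3]
finger_gap: 0.0915
finger_force: 0.0
```

```bash
python3 -c "
from h import *
lean()
s=robot.observe();b=grab('wrist')
k=cv2.inRange(cv2.cvtColor(b,cv2.COLOR_RGB2HSV),(5,150,100),(18,255,255))
print([(cv2.boundingRect(c),cv2.contourArea(c)) for c in cv2.findContours(k,0,2)[0] if cv2.contourArea(c)>20])
a=grab('side');k=cv2.inRange(cv2.cvtColor(a,cv2.COLOR_RGB2HSV),(100,130,50),(125,255,255))
print([(cv2.boundingRect(c),cv2.contourArea(c)) for c in cv2.findContours(k,0,2)[0] if cv2.contourArea(c)>100])
print('foot front corners pred',[wproj(S(.01,y,.012),s).round(0).tolist() for y in(.07,-.07)])
"
```

```text
[0.43173172 0.22255873 0.28864421] [1.82951121 1.3900573  0.25247229] 0.09150554366633788 0.0 -0.06446299494240201
[[363, 113], [307, 116], [310, 244], [317, 243], [361, 203], [361, 199], [324, 233], [319, 233], [320, 126], [361, 120], [363, 136]]
0.1 [[366.0, 118.0], [377.0, 118.0], [361.0, 253.0], [370.0, 253.0]]
0.2 [[348.0, 118.0], [359.0, 118.0], [345.0, 252.0], [354.0, 253.0]]
0.3 [[331.0, 117.0], [341.0, 117.0], [329.0, 251.0], [338.0, 252.0]]
0.4 [[314.0, 117.0], [324.0, 117.0], [314.0, 248.0], [323.0, 250.0]]
0.5 [[299.0, 117.0], [307.0, 117.0], [301.0, 246.0], [308.0, 247.0]]
0.6 [[285.0, 117.0], [293.0, 117.0], [288.0, 242.0], [295.0, 244.0]]
[((155, 105, 64, 41), 1665.5)]
[((427, 271, 33, 13), 180.0), ((308, 210, 38, 24), 452.5), ((280, 147, 30, 51), 142.5), ((210, 81, 22, 48), 603.0)]
foot front corners pred [[367.0, 114.0], [364.0, 205.0]]
```

```bash
python3 -c "
from h import *
print(job.finish_job())"
```

```text
the job is handed in; nothing more can be done
None
```

The job is handed in: the leg is home against its stop and the tablet stands on the ledge, leaning back about 0.43 rad with the gripper clear, but while feeling for the stop the push on the leg briefly reached about 17 N, over the 15 N limit, before I eased to a steady 10 N.

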